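# Wedge the rocking casting stand

### The job

The casting stand rocks because its front left foot is too short. With the fingertips, push the wooden wedge along the worktop, thin end first, under that foot until it is snug, and then press down firmly on the round cap over the foot to test it; if the stand still rocks, push the wedge in further and test again, until the stand stays level under the press. Only push and press: pick nothing up, do not shove the stand out of its place, leave the scriber, the ingot and the broken block alone, and finish clear of everything with the wedge left in.

Things in the scene. Friction and masses are not known exactly. Their poses are not given: they have to be found in the camera images.
- stand: loose casting stand, 2.7 kg: dark steel plate 180 x 180 mm (28 to 40 mm above the worktop) on four round-soled feet 24 mm thick at x, y = +-70 mm, a cap over each. Origin: centre, at sole level; x points to its back (away from the robot), y to its left. It starts level on three feet; a press on the cap over the short front left foot tips it about the other diagonal until that foot lands
- foot_sole (a point): lowest point of the short (front left) foot, the middle of its round sole (radius 12 mm). It hangs 4 to 7.5 mm over the worktop, different each time, while the stand is level. A press of about 1.5 to 3 N on the cap brings it down; let go, the stand tips back level. The wedge is snug when its slope touches this sole
- test_cap: the round steel cap over the short foot, fixed to the stand, 32 mm in diameter, 4 mm high; origin: centre of its underside. In the test it is pressed straight down with about 10 N: with the wedge snug it gives less than 1 mm, otherwise it sinks until the foot lands on wedge or worktop
- cap_top (a point): centre of the top face of that cap, 44 mm above the worktop while the stand is level
- wedge: loose brown wooden wedge, 50 g, 95 mm long, 44 mm wide, flat on the worktop in front of the short foot. Origin: centre of underside; x points to the thin end. Thin end (x = +47.5 mm) 2 mm high, square thick end (x = -47.5 mm) 16.5 mm high, straight slope. Slides under about 0.5 N; once snug under the foot the push rises quickly, and beyond about 10 N the stand may shift or lift
- wedge_slope (a point): middle of the wedge's sloping top face, 9.25 mm above the worktop; x runs down the slope to the thin end, z stands square on the slope
- casting_ring: low round casting ring filled with dark red sand, 88 mm in diameter, 30 mm high, held fast on the stand's plate towards its back right corner (it is part of the stand). Origin: centre of its underside, at x = 22, y = -22, z = 40 mm of the stand
- scriber: bystander: scriber, a thin pointed tool 130 mm long (along its y), 10 mm thick, on the worktop to the right of the wedge; origin: centre of underside
- ingot: bystander: small bright cast bar 22 x 42 x 10 mm; origin: centre of underside
- broken_block: bystander: broken piece of soldering block, 23 x 36 x 26 mm; origin: centre of underside
There are look-alikes about, which are no part of the job. Leave any black look-alike of the wedge alone.

How it is judged:
By the outcome, as a careful person would: the job done as asked, in the order asked, and still so for the second after the job is handed in, with the robot touching nothing.
It also fails if it takes over 48 s, if anything falls off the work surface, if the arm or the gripper's body presses on something with over 40 N, if the wrist force passes 120 N, or if a joint passes its speed limit or range.

### The arm

A 6-joint arm with a two-finger parallel gripper is mounted at the origin on a cart in front of the work surface, level with it; the furniture and walls round the work are solid. World frame = base frame: x ahead of the robot, y to its left, z up, the work surface at z = 0. Lengths are in mm, angles in degrees, forces in N, time in s.
With the tool pointing down it reaches from about 300 to 850 mm from the base axis. Payload 4.2 kg.
Tool frame: the origin (TCP) lies between the finger pads; the fingertips stand 22 mm ahead of it and the grasp point (between the pads) lies 3 mm ahead of it; z points along the fingers, y is the direction in which the jaws open and shut (so a half turn about z gives the same grasp; the last joint's range is limited). The gripper opens to 91 mm and grips with 3 to 60 N. Pads are 32 mm wide; open, the fingers measure 118 mm over their backs; the gripper's body (76 mm by 178 mm) begins 60 mm behind the grasp point.
Start: joints at [73.167, 18.312, 89.639, -0, 72.044, -1.146], TCP at [155.477, 553.595, 235.976] pointing down, gripper open.
Joint ranges: [-177.97, 177.97], [-48.28, 115.42], [12.27, 149.76], [-77.06, 257.06], [2.81, 150.46], [-146.56, 146.56]. Speed limits (degrees/s): [147.25, 147.25, 180, 180, 180, 180].

### API

Orientations are given as [roll, pitch, yaw] about the fixed x, y, z axes, in that order (R = Rz(yaw) Ry(pitch) Rx(roll)).
In Python, from workcell import * gives the robot as it stands.
- The arm moves only by the shell command python3 -m jog 'ROWS' [OPENING] [FORCE]. ROWS is text: rows parted by semicolons, each of 6 numbers parted by spaces: the shift along the tool's x, y, z in units of 0.5 m (1.0 is 0.5 m), then the turn, a rotation vector about the tool's x, y, z in units of pi/2 rad (1.0 is pi/2 rad). A call has 1 to 20 rows; each row is the pose to reach, as a shift and turn from the pose measured when the call began, along the tool's axes at that moment; what a row does not reach only later rows make up. A row lasts 1/12 s, in which the tool goes at most 41.7 mm and 7.16 degrees, less where a joint would pass 70% of its speed; a pose out of reach is approached as far as the arm can. A call with a number of a shift or a turn outside -1 to 1 is refused whole. A call with a gripper value outside its range is refused whole. OPENING is the opening, from -1 (shut) to 1 (fully open), set as the call begins (- or left out, the last holds). The fingers move at their own pace and stop on an object; FORCE is the grip in N (left out, the last holds). Time passes only in rows, so rows that repeat a pose let the fingers close. It gives the time, the measured TCP pose, the force and the opening at its end, in the units of the state.
- state(): the state, without advancing time (a new reading comes with each control period).
- grab_frame(name): name is "scene" or "side" or "wrist"; returns the picture (400x640x3 uint8, red, green, blue); there is no depth.
- calibration(name): a dict with "mtx" (3x3 intrinsics, pixels), "rvec" (rotation vector, rad) and "tvec" (3), from world to camera coordinates, as OpenCV has them. Camera axes: x right, y down, z forward; pixel columns grow to the right and rows downward; lengths in mm; the calibration is good to about 2 mm. A picture is of the moment at which its call begins: read the wrist's pose just before it. calibration takes no time and is no camera call; for the wrist camera it gives the pose at the moment of the call.
- job_done(): hands the job in, once; it reports no verdict.
Trained networks look in the newest picture that a camera, given by its name, has taken for a name from the list of things; names that differ only in an ending like _2 or _b are one class to them, and where a whole thing is asked for, a point or a joint stands for the part that bears it (a point fixed in the world has none). Each returns a list of dicts, best first, with "confidence" (0 to 1); they miss things now and then, are a little off and sometimes report something else, mostly with a low value. They report only what shows in the picture. A call takes as long as a camera call. They do not tell look-alikes from the thing itself.
- spot_in(query, camera): "rect" ([left, top, right, bottom] in pixels, round what is visible of it).
- tip_of(query, camera): "location" ([column, row] in pixels: a listed point, or the origin of a listed thing).
The state is a dict: "time_s": time; "qpos": joint angles; "qvel": joint speeds; "effort": joint torques, N m; "ee_pos": TCP position; "ee_rot": TCP orientation; "force": force on the tool from outside, world axes, zero at the start; "torque": the same for the moment, N m; "gripper_width": finger opening in mm.
Only numpy, scipy, OpenCV 4.12 (cv2) and the standard library are available. Lean on these libraries where they do the work, as an engineer would, in place of code of your own. Each camera call takes 0.05 s, during which the arm holds its last target. There are 200 camera calls.

## Working session

There is one attempt and no reset: what is moved stays moved. The work goes in short steps, Python scripts to look and compute and a shell command to move; the robot and the scene stay as the last step left them, time stands still between calls to the robot, and variables do not carry over. Pictures are saved under pics/ and viewed, about 8 in all and at most 12, crops included, and the job is handed in when it is done.

```bash
mkdir -p pics; cat > h.py <<'E'
from workcell import *
import numpy as np, cv2
from scipy.spatial.transform import Rotation as R
def ray(cam,uv,z,c=None):
    c=c or calibration(cam); M,_=cv2.Rodrigues(np.array(c["rvec"],float)); t=np.array(c["tvec"],float).ravel()
    p=cv2.undistortPoints(np.array([[uv]],float),np.array(c["mtx"],float),None).ravel()
    o=-M.T@t; d=M.T@np.array([p[0],p[1],1]); return o+d*(z-o[2])/d[2]
def proj(cam,P):
    c=calibration(cam); return cv2.projectPoints(np.array(P,float).reshape(-1,1,3),np.array(c["rvec"],float),np.array(c["tvec"],float),np.array(c["mtx"],float),None)[0].reshape(-1,2)
E
python3 - <<'E'
from h import *
print(state())
zs={"cap_top":44,"wedge_slope":9.25,"stand":0,"foot_sole":5,"casting_ring":40,"scriber":0,"ingot":0,"broken_block":0,"wedge":0}
for n in("scene","side"):
    im=grab_frame(n); cv2.imwrite(f"pics/{n}0.png",im[:,:,::-1])
    for q,z in zs.items():
        for r in tip_of(q,n)[:3]: print(n,q,np.round(r["location"]),round(r["confidence"],2),ray(n,r["location"],z).round(1))
E
```

```text
{'time_s': 0.0, 'qpos': array([ 7.31671442e+01,  1.83531982e+01,  8.97075748e+01,  1.13487203e-03,
        7.20444008e+01, -1.14728962e+00]), 'qvel': array([-0.02269341, -0.0771337 , -0.00342108,  0.01112949,  0.08923912,
        0.07710052]), 'effort': array([-3.01887496e-05, -4.12465811e+01, -2.31966323e+01,  7.25727179e-02,
        4.59800370e-02, -1.54517111e-04]), 'ee_pos': array([155.32443954, 553.12818529, 235.09672846]), 'ee_rot': array([-1.79894869e+02, -3.18459407e-03,  1.64314080e+02]), 'force': array([ 0.79317899,  0.01890857, -0.80973112]), 'torque': array([-0.06034682, -0.02629964, -0.01602893]), 'gripper_width': 91.45623294635996}
scene cap_top [235. 219.] 0.41 [530.7 234.6  44. ]
scene wedge_slope [275. 245.] 0.7 [454.5 201.8   9.2]
scene stand [248. 204.] 0.69 [612.3 154.6   0. ]
scene stand [234. 220.] 0.56 [583.6 207.4   0. ]
scene foot_sole [272. 244.] 0.61 [464.7 200.2   5. ]
scene foot_sole [238. 232.] 0.39 [539.4 226.8   5. ]
scene foot_sole [274. 245.] 0.29 [460.1 198.7   5. ]
scene casting_ring [245. 181.] 0.78 [637.6 138.7  40. ]
scene scriber [245. 182.] 0.72 [689.1 108.2   0. ]
scene scriber [349. 220.] 0.68 [423.4  36.5   0. ]
scene ingot [338. 239.] 0.47 [396.4  95.3   0. ]
scene broken_block [315. 221.] 0.47 [468.8  87.6   0. ]
scene wedge [272. 247.] 0.87 [461.2 202.3   0. ]
side cap_top [237. 170.] 0.68 [533.9 226.5  44. ]
side wedge_slope [232. 215.] 0.85 [459.  201.4   9.2]
side wedge_slope [437. 255.] 0.56 [ 529.5 -173.7    9.2]
side stand [287. 168.] 0.98 [609.2 158.9   0. ]
side casting_ring [299. 148.] 0.94 [634.1 143.4  40. ]
side casting_ring [231. 215.] 0.53 [442.1 188.5  40. ]
side scriber [296. 270.] 0.67 [408.1  45.5   0. ]
side ingot [276. 267.] 0.72 [397.7  80.4   0. ]
side broken_block [284. 240.] 0.8 [453.8  91.9   0. ]
side wedge [435. 257.] 0.69 [ 529.5 -171.8    0. ]
side wedge [233. 218.] 0.68 [457.8 200.1   0. ]
```

View pics/scene0.png

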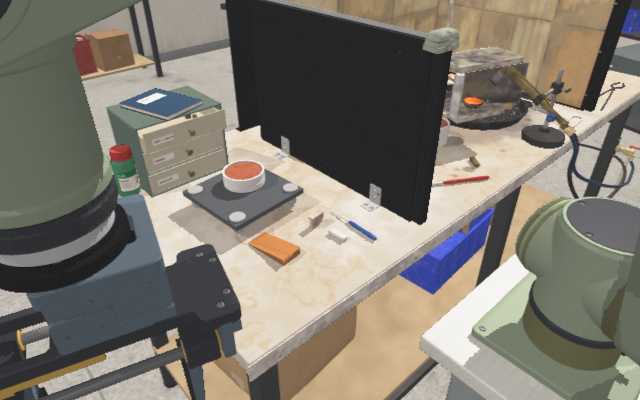

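View pics/side0.png

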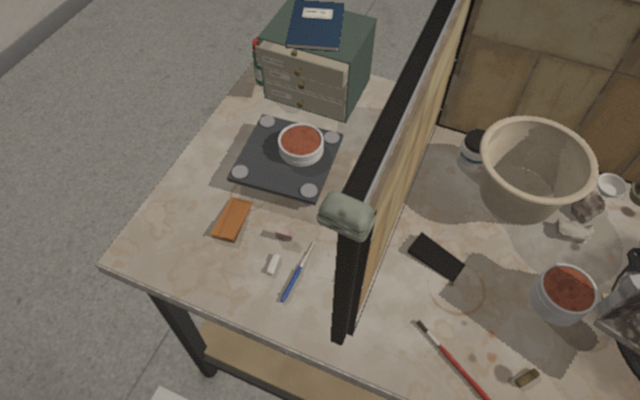

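The scene picture shows the stand at about (243,195) with the short foot's cap at (237,217), and the orange wedge at (275,248). In the side view the wedge is at (232,218) and the cap at (240,171). The black look-alike at (437,256) lies behind the panel.

```bash
python3 - <<'E'
from h import *
for uv in [(240,171),(309,190),(332,138),(268,122)]: print("cap",ray("side",uv,44).round(1))
for n in("scene","side"):
    im=cv2.imread(f"pics/{n}0.png"); h=cv2.cvtColor(im,cv2.COLOR_BGR2HSV)
    m=cv2.inRange(h,(7,130,90),(20,255,255)); k,l,s,c=cv2.connectedComponentsWithStats(m)
    tgt=(275,248) if n=="scene" else (232,218)
    i=min(range(1,k),key=lambda i:np.hypot(*(c[i]-tgt))+(1e3 if s[i,4]<150 else 0)); m=(l==i).astype(np.uint8)
    print(n,s[i],c[i])
    def poly(p):
        x,y,a=p; P=[(sx*47.5,sy*22,z) for sx,zt in((1,2),(-1,16.5)) for sy in(1,-1) for z in(0,zt)]
        P=np.array(P)@np.array([[np.cos(a),np.sin(a),0],[-np.sin(a),np.cos(a),0],[0,0,1]])+[x,y,0]
        return cv2.convexHull(proj(n,P).astype(np.float32))
    def cost(p):
        M=np.zeros((400*4,640*4),np.uint8); cv2.fillPoly(M,[np.int32(poly(p)*4+2)],1)
        B=cv2.resize(m,None,fx=4,fy=4,interpolation=0); return 1-(M&B).sum()/(M|B).sum()
    from scipy.optimize import minimize
    for a0 in(0,.4,.8):
        r=minimize(cost,[458,201,a0],method="Nelder-Mead",options=dict(initial_simplex=[[458,201,a0],[470,201,a0],[458,213,a0],[458,201,a0+.3]],maxiter=100)); print(r.x[:2].round(1),np.degrees(r.x[2]).round(1),round(r.fun,3))
s=state(); c=calibration("wrist"); M,_=cv2.Rodrigues(np.array(c["rvec"],float)); o=-M.T@np.array(c["tvec"]).ravel()
T=R.from_euler("xyz",s["ee_rot"],degrees=True).as_matrix()
print("cam in tool",T.T@(o-s["ee_pos"]),"axis",T.T@M.T@[0,0,1],c["mtx"])
E
```

```text
cap [534.7 221.1  44. ]
cap [546.5  82.2  44. ]
cap [682.9  92.3  44. ]
cap [670.8 230.   44. ]
scene [249 233  51  32 859] [275.3806752  247.49010477]
[458.7 202.4] 6.4 0.074
[459.4 202. ] 6.2 0.076
[459.2 202. ] 6.4 0.074
side [212 198  40  44 957] [231.30198537 219.24242424]
[457.3 199.7] 7.4 0.127
[458.3 200.4] 6.2 0.128
[455.7 200.7] 8.2 0.129
cam in tool [  68.44724304    0.83232911 -148.64782328] axis [-2.38944414e-01 -6.13362907e-04  9.71033053e-01] [[354.1290138    0.         319.61787223]
 [  0.         354.1290138  202.54488008]
 [  0.           0.           1.        ]]
```

```bash
cat >> h.py <<'E'
def go(P,yaw):
    s=state(); Rc=R.from_euler("xyz",s["ee_rot"],degrees=True); Rt=R.from_euler("xyz",[180,0,yaw],degrees=True)
    print("row",(Rc.inv().apply(np.array(P)-s["ee_pos"])/500).round(4),((Rc.inv()*Rt).as_rotvec()/(np.pi/2)).round(4))
E
python3 -c "
from h import *
go([385,193,150],186.5)"
python3 -m jog '-0.64 -0.57 0.17 0 0 -0.245;-0.64 -0.57 0.17 0 0 -0.245;-0.64 -0.57 0.17 0 0 -0.245;-0.64 -0.57 0.17 0 0 -0.245;-0.64 -0.57 0.17 0 0 -0.245;-0.64 -0.57 0.17 0 0 -0.245;-0.64 -0.57 0.17 0 0 -0.245;-0.64 -0.57 0.17 0 0 -0.245;-0.64 -0.57 0.17 0 0 -0.245;-0.64 -0.57 0.17 0 0 -0.245;-0.64 -0.57 0.17 0 0 -0.245;-0.64 -0.57 0.17 0 0 -0.245;-0.64 -0.57 0.17 0 0 -0.245;-0.64 -0.57 0.17 0 0 -0.245' -0.7
python3 - <<'E'
from h import *
im=grab_frame("wrist"); cv2.imwrite("pics/w1.png",im[:,:,::-1])
for q,z in {"cap_top":44,"wedge_slope":9.25,"foot_sole":5,"wedge":0}.items():
    for r in tip_of(q,"wrist")[:2]: print(q,np.round(r["location"]),round(r["confidence"],2),ray("wrist",r["location"],z).round(1))
go([385,193,30],186.5)
E
```

```text
row [-0.637  -0.5702  0.1719] [ 1.000e-04 -0.000e+00 -2.465e-01]
time_s: 2.17
ee_pos: [386.4, 193.2, 151.2]
ee_rot: [180.0, 0.0, -173.7]
force: [-0.3, 0.2, -0.9]
gripper_width: 13.9
wedge [318. 270.] 0.88 [455.3 201.2   0. ]
row [ 0.0025 -0.001   0.2423] [ 0.0002  0.0003 -0.0003]
```

View pics/w1.png

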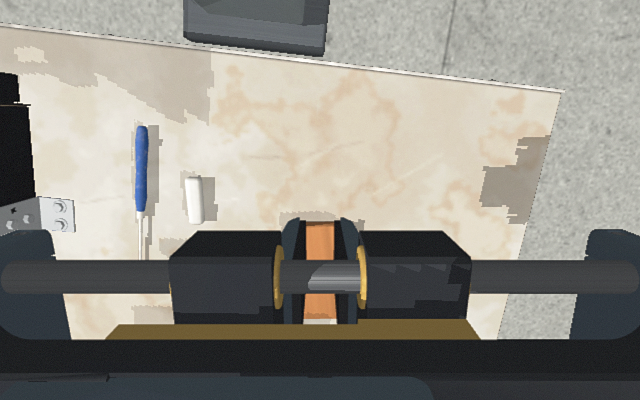

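The wrist view is upside down, with the robot side at the top. It shows the wedge's thick end at about (319,222) between the fingertips, the ingot at (194,200) and the scriber at (141,190), both well clear.

```bash
python3 - <<'E'
from h import *
for uv in[(305,222),(334,222)]: print(ray("wrist",uv,16.5).round(1))
E
python3 -m jog '0 0 0.12 0 0 0;0 0 0.24 0 0 0;0 0 0.24 0 0 0;0 0 0.24 0 0 0;0 0 0.24 0 0 0;0 0 0.24 0 0 0' 
python3 - <<'E'
from h import *
for n in("scene","side"):
    im=grab_frame(n)[:,:,::-1]; a,b,c,d=(130,330,180,380) if n=="side" else (150,300,180,380)
    cv2.imwrite(f"pics/{n}1.png",cv2.resize(im[a:b,c:d],None,fx=3,fy=3,interpolation=2))
print(state()["ee_pos"])
E
```

```text
[405.7 184.8  16.5]
[402.9 208.8  16.5]
time_s: 2.92
ee_pos: [387.3, 194.5, 32.6]
ee_rot: [179.9, 0.2, -173.5]
force: [1.6, -0.2, 0.3]
gripper_width: 13.7
[387.83331322 194.6226195   33.33228239]
```

View pics/side1.png

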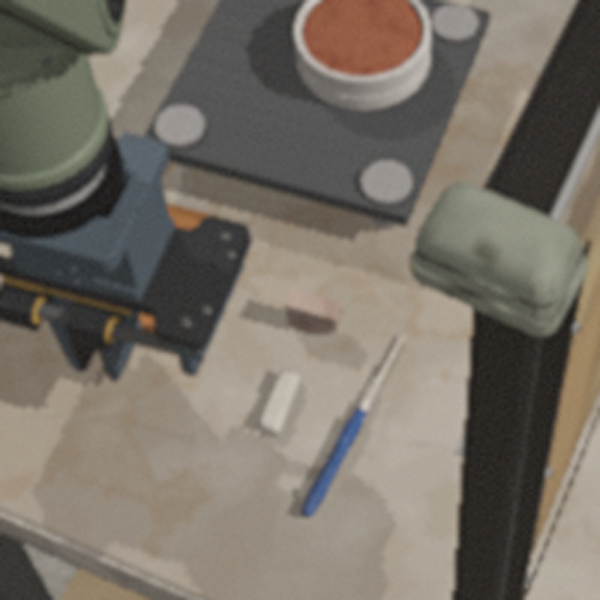

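```bash
python3 -m jog '0 0 0.011 0 0 0;-0.008 0 0.011 0 0 0;-0.016 0 0.011 0 0 0;-0.024 0.003 0.011 0 0 0;-0.032 0.006 0.011 0 0 0;-0.04 0.009 0.011 0 0 0;-0.048 0.012 0.011 0 0 0;-0.056 0.015 0.011 0 0 0;-0.064 0.018 0.011 0 0 0;-0.07 0.02 0.011 0 0 0;-0.07 0.02 0.011 0 0 0;-0.07 0.02 0.011 0 0 0'
cat > look.py <<'E'
import sys
from h import *
k=sys.argv[1]; s=state(); print(s["ee_pos"].round(1),s["ee_rot"].round(1),s["force"].round(1))
A=cv2.resize(grab_frame("scene")[150:290,190:330,::-1],(400,400),interpolation=2)
B=cv2.resize(grab_frame("side")[130:270,180:320,::-1],(400,400),interpolation=2)
cv2.imwrite(f"pics/{k}.png",np.hstack([A,B]))
E
python3 look.py l2
```

```text
time_s: 4.02
ee_pos: [421.7, 208.6, 28.0]
ee_rot: [179.9, 0.3, -173.5]
force: [0.6, 0.2, -0.4]
gripper_width: 13.5
[421.7 208.6  28. ] [ 179.9    0.3 -173.5] [ 0.6  0.2 -0.4]
```

View pics/l2.png

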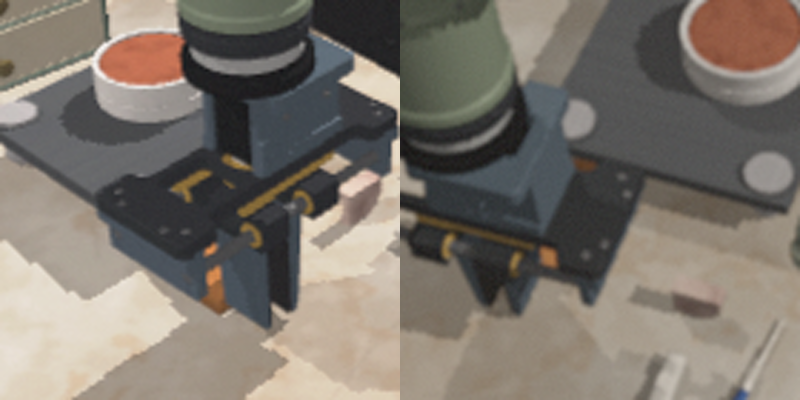

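```bash
python3 -m jog '0.03 0 0 0 0 0;0.03 0.03 -0.08 0 0 0;0.03 0.1 -0.15 0 0 0;0.03 0.18 -0.2 0 0 0;0.03 0.26 -0.25 0 0 0;0.03 0.34 -0.25 0 0 0;0.03 0.4 -0.25 0 0 0;0.03 0.4 -0.25 0 0 0'
cat > fit.py <<'E'
import sys
from h import *
from scipy.optimize import minimize
from scipy.spatial import ConvexHull
k=sys.argv[1]; print(state()["ee_pos"].round(1))
# joint orange-mask fit of the wedge; argv: name x y
x0,y0=float(sys.argv[2]),float(sys.argv[3]); ms={};ims=[]
for n in("scene","side"):
    im=grab_frame(n)[:,:,::-1].copy(); m=cv2.inRange(cv2.cvtColor(im,cv2.COLOR_BGR2HSV),(7,130,60),(20,255,255))
    u=proj(n,[x0,y0,8])[0]; W=np.zeros_like(m); cv2.circle(W,(int(u[0]),int(u[1])),45,255,-1); ms[n]=m&W
    for q in("cap_top",): 
        for r in tip_of(q,n)[:1]: print(n,q,ray(n,r["location"],44).round(1),round(r["confidence"],2))
    a,b=int(u[1]),int(u[0]); ims.append(cv2.resize(im[a-70:a+70,b-70:b+70],(400,400),interpolation=2))
    print(n,"mask",(ms[n]>0).sum())
cv2.imwrite(f"pics/{k}.png",np.hstack(ims))
def model(p):
    x,y,a=p; P=np.array([(sx*47.5,sy*22,z) for sx,zt in((1,2),(-1,16.5)) for sy in(1,-1) for z in(0,zt)])
    return P@np.array([[np.cos(a),np.sin(a),0],[-np.sin(a),np.cos(a),0],[0,0,1]])+[x,y,0]
def cost(p):
    t=0
    for n,m in ms.items():
        M=np.zeros((1600,2560),np.uint8); cv2.fillPoly(M,[np.int32(cv2.convexHull(proj(n,model(p)).astype(np.float32))*4+2)],1)
        B=cv2.resize(m,None,fx=4,fy=4,interpolation=0)>0
        t+=1-((M>0)&B).sum()/((M>0)|B).sum()
    return t
for a0 in(.1,.25):
    r=minimize(cost,[x0,y0,a0],method="Nelder-Mead",options=dict(initial_simplex=[[x0,y0,a0],[x0+8,y0,a0],[x0,y0+8,a0],[x0,y0,a0+.15]],maxiter=90)); print(r.x[:2].round(1),np.degrees(r.x[2]).round(1),round(r.fun,3))
E
python3 fit.py f3 485 213
```

```text
time_s: 4.78
ee_pos: [383.1, 411.7, 154.7]
ee_rot: [179.5, 0.5, -173.3]
force: [0.1, 0.1, 0.2]
gripper_width: 13.8
[383.1 411.7 154.7]
scene cap_top [529.2 227.3  44. ] 0.7
scene mask 798
side cap_top [534.8 226.3  44. ] 0.57
side mask 883
[489.  212.9] 4.2 0.244
[489.3 213.1] 4.1 0.25
```

View pics/f3.png

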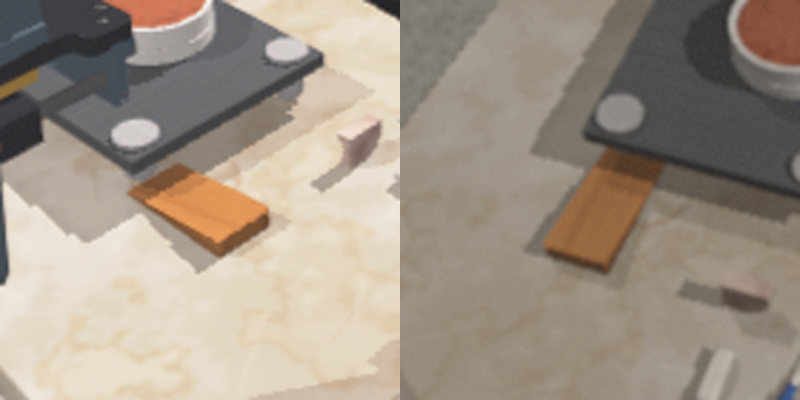

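The two crops show the wedge just under the plate's front edge, with its thick end at about (240,240) in the left one. The cap is at (135,134) in the left crop and (219,113) in the right one.

```bash
python3 - <<'E'
from h import *
for n,c in(("scene",(135,134)),("side",(219,113))):
    u=proj(n,[485,213,8])[0].astype(int); print(n,ray(n,np.array(u)-70+np.array(c)*.35,44).round(1))
go([418,209,120],185); go([418,209,28],185)
E
```

```text
scene [533.7 227.6  44. ]
side [533.3 221.   44. ]
row [-0.0259 -0.3952  0.0652] [-0.      0.0021  0.0167]
row [-0.0253 -0.3952  0.2492] [-0.      0.0021  0.0167]
```

```bash
python3 -m jog '-0.01 -0.08 0.01 0 0 0;-0.012 -0.16 0.03 0 0 0.01;-0.014 -0.24 0.05 0 0 0.016;-0.014 -0.32 0.065 0 0 0.016;-0.014 -0.395 0.065 0 0 0.016;-0.014 -0.395 0.1 0 0 0.016;-0.014 -0.395 0.18 0 0 0.016;-0.014 -0.395 0.249 0 0 0.016;-0.014 -0.395 0.249 0 0 0.016;-0.014 -0.395 0.249 0 0 0.016'
python3 - <<'E'
from h import *
s=state(); print(s["ee_pos"],s["force"]); go([430,209.5,28],185); go([450,220,28],185)
E
```

```text
time_s: 5.82
ee_pos: [411.0, 206.6, 27.4]
ee_rot: [-179.9, -0.1, -175.0]
force: [0.7, 0.1, 0.2]
gripper_width: 13.7
[411.03815654 206.64891845  27.43737215] [0.66822973 0.10475131 0.21479781]
row [-0.0383  0.0024 -0.0012] [-0.0012 -0.0007 -0.0004]
row [-0.0799  0.0199 -0.0013] [-0.0012 -0.0007 -0.0004]
```

```bash
python3 -m jog '-0.01 0 0 0 0 0;-0.02 0.002 0 0 0 0;-0.028 0.004 0 0 0 0;-0.034 0.008 0 0 0 0;-0.04 0.011 0 0 0 0;-0.046 0.014 0 0 0 0;-0.052 0.017 0 0 0 0;-0.058 0.019 0 0 0 0;-0.058 0.019 0 0 0 0'
python3 -m jog '-0.004 0 0 0 0 0;-0.008 0 0 0 0 0;-0.012 0 0 0 0 0;-0.012 0 0 0 0 0'
```

```text
time_s: 6.57
ee_pos: [439.9, 219.1, 27.4]
ee_rot: [-179.9, -0.0, -175.0]
force: [0.0, 0.7, -0.5]
gripper_width: 13.8
time_s: 6.9
ee_pos: [445.3, 219.3, 27.2]
ee_rot: [-179.9, -0.1, -175.0]
force: [-3.0, 0.0, 1.5]
gripper_width: 13.3
```

```bash
python3 -m jog '-0.002 0 0 0 0 0;-0.002 0 0 0 0 0;-0.002 0 0 0 0 0'; python3 -m jog '-0.003 0 0 0 0 0;-0.003 0 0 0 0 0;-0.003 0 0 0 0 0'
```

```text
time_s: 7.15
ee_pos: [445.6, 219.1, 27.1]
ee_rot: [-179.9, -0.2, -175.1]
force: [-3.3, 1.0, 1.9]
gripper_width: 13.8
time_s: 7.4
ee_pos: [446.2, 218.8, 27.0]
ee_rot: [-179.8, -0.3, -175.1]
force: [-5.1, 0.2, 3.1]
gripper_width: 13.8
```

```bash
python3 -m jog '0.02 0 0 0 0 0;0.04 0 0 0 0 0;0.04 0 -0.06 0 0 0;0.04 0 -0.12 0 0 0;0 0 -0.14 0 0 0;-0.06 0 -0.14 0 0 0;-0.12 -0.004 -0.14 0 0 0;-0.174 -0.005 -0.13 0 0 0;-0.174 -0.005 -0.12 0 0 0;-0.174 -0.005 -0.11 0 0 0;-0.174 -0.005 -0.11 0 0 0;-0.174 -0.005 -0.11 0 0 0' -1 10
python3 - <<'E'
from h import *
im=grab_frame("side"); s=state(); print(s["ee_pos"],s["force"])
go([533.5,224,72],185);go([533.5,224,66],185)
for r in tip_of("stand","side")[:1]: print(ray("side",r["location"],0))
E
```

```text
time_s: 8.4
ee_pos: [531.7, 223.8, 80.9]
ee_rot: [-179.8, -0.4, -175.0]
force: [1.3, 0.2, 0.1]
gripper_width: 0.2
[532.09996351 223.97328964  81.39275032] [-0.28226457  0.68115758  0.83971187]
row [-0.0029 -0.0001  0.0188] [-0.0022 -0.0042 -0.0003]
row [-0.003  -0.0001  0.0308] [-0.0022 -0.0042 -0.0003]
[616.76093274 157.96635079   0.        ]
```

```bash
python3 -m jog '-0.003 0 0.01 0 0 0;-0.003 0 0.02 0 0 0;-0.003 0 0.027 0 0 0;-0.003 0 0.029 0 0 0;-0.003 0 0.029 0 0 0'
python3 -m jog '0 0 0.002 0 0 0;0 0 0.002 0 0 0;0 0 0.002 0 0 0'
python3 -m jog '0 0 0.003 0 0 0;0 0 0.003 0 0 0;0 0 0.003 0 0 0'
```

```text
time_s: 8.92
ee_pos: [533.5, 224.0, 66.6]
ee_rot: [-179.8, -0.4, -175.0]
force: [0.1, -0.4, 0.4]
gripper_width: 0.8
time_s: 9.17
ee_pos: [533.7, 224.1, 65.8]
ee_rot: [-179.8, -0.4, -175.0]
force: [0.5, -0.0, 1.5]
gripper_width: 0.7
time_s: 9.42
ee_pos: [533.7, 224.2, 65.6]
ee_rot: [-179.8, -0.3, -175.0]
force: [-1.8, -0.6, 7.8]
gripper_width: 0.4
```

```bash
python3 -m jog '0 0 0.003 0 0 0;0 0 0.004 0 0 0;0 0 0.004 0 0 0'
```

```text
time_s: 9.67
ee_pos: [533.7, 224.2, 65.5]
ee_rot: [-179.8, -0.3, -175.0]
force: [-3.2, -1.6, 11.9]
gripper_width: 0.7
```

```bash
python3 -m jog '0 0 0.004 0 0 0;0 0 0.004 0 0 0;0 0 0.004 0 0 0;0 0 0.004 0 0 0;0 0 0.004 0 0 0;0 0 0.004 0 0 0'
python3 -m jog '0 0 -0.01 0 0 0;0 0 -0.04 0 0 0;0.02 0 -0.1 0 0 0;0.06 0.04 -0.17 0 0 0;0.12 0.1 -0.22 0 0 0;0.2 0.18 -0.26 0 0 0;0.25 0.26 -0.26 0 0 0;0.28 0.34 -0.26 0 0 0;0.3 0.4 -0.26 0 0 0;0.3 0.4 -0.26 0 0 0;0.3 0.4 -0.26 0 0 0'
python3 fit.py f4 511 220
```

```text
time_s: 10.17
ee_pos: [533.7, 224.2, 65.5]
ee_rot: [-179.8, -0.2, -175.0]
force: [-4.2, -1.8, 12.7]
gripper_width: 0.2
time_s: 11.08
ee_pos: [365.3, 414.7, 195.9]
ee_rot: [-180.0, -0.2, -174.8]
force: [1.2, 1.3, -0.4]
gripper_width: 0.4
[365.3 414.7 195.9]
scene cap_top [532.3 228.8  44. ] 0.72
scene mask 683
side cap_top [530.4 228.   44. ] 0.75
side mask 651
[512.8 221.2] 3.3 0.547
[511.7 221.1] 3.9 0.548
```

View pics/f4.png

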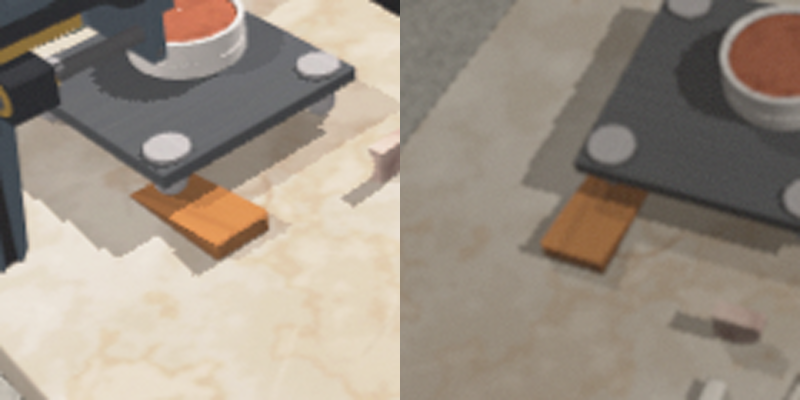

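The wedge is under the short foot, which is visible on the slope at (175,183) in the left crop. The cap is at (166,148) there and (211,144) in the right crop. Next I check that the stand stayed put.

```bash
python3 - <<'E'
from h import *
a=cv2.imread("pics/side0.png"); b=np.ascontiguousarray(grab_frame("side")[:,:,::-1])
g=lambda i:cv2.cvtColor(i,cv2.COLOR_BGR2GRAY)
for uv in[(240,171),(309,190),(332,138),(268,122)]:
    x,y=uv; t=g(a)[y-12:y+13,x-14:x+15]; r=cv2.matchTemplate(g(b)[y-20:y+21,x-22:x+23],t,cv2.TM_CCOEFF_NORMED); print(uv,np.array(cv2.minMaxLoc(r)[3])-8,r.max().round(3))
u=proj("side",[511,220,8])[0].astype(int);print(ray("side",u-70+np.array([211,144])*.35,44))
s=state();print(s["time_s"],s["ee_pos"],s["qvel"].round(2))
E
```

```text
(240, 171) [0 0] 0.991
(309, 190) [0 0] 0.997
(332, 138) [0 0] 0.997
(268, 122) [0 0] 0.999
[533.76163433 220.85726732  44.        ]
11.3333 [367.94191088 409.75817053 195.42922639] [-0.47 -0.01 -0.07  0.08  0.05  0.09]
```

The stand hasn't moved: all four caps match their first picture to within a pixel. The wedge is in and the arm is clear, so I'm handing in.

```bash
python3 -c "
from workcell import *
print(job_done())"
```

```text
the job is handed in; nothing more can be done
None
```

The wedge is snug under the front left foot, and the stand stayed level when I pressed on the cap. I handed the job in at about 11.3 s.

- **Push:** I pushed the wedge in, thin end first, with the fingertips in three short stages. I corrected its sideways position by about 20 mm along the way. I stopped when the push force climbed to about 5 N and the wedge barely moved.
- **Press test:** I pressed the cap with about 12–13 N for roughly 0.5 s. It gave about 0.3 mm between 1.5 N and 12.7 N, under the 1 mm limit, with its top at about 44 mm, which is level. No second push was needed.
- **Last checks:** In the side view all four caps sit within a pixel of where they started, so the stand did not shift. The last picture shows the foot resting on the wedge, and the arm finished clear, up and to the left. I did not measure the scriber, ingot or broken block again afterwards, but the arm never came near them.

**Disagreements:**
- The cameras and networks differed by up to about 7 mm on the cap's sideways position. I used a value in between.
- The last fit of the wedge's outline was poor because the plate now hides part of it. Its position still agrees with where the fingertips stopped, to within a couple of millimetres.

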